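# Lock the swivel hook over the plaster slab and hang the tall test tile

### The arm

A 7-joint arm with a two-finger parallel gripper is mounted at the origin on a cart in front of the work surface, level with it; the furniture and walls round the work are solid. World frame = base frame: x ahead of the robot, y to its left, z up, the work surface at z = 0. Lengths are in mm, angles in rad, forces in N, time in s.
With the tool pointing down it reaches from about 400 to 875 mm from the base axis. Payload 4.4 kg.
Tool frame: the origin (TCP) lies between the finger pads; the fingertips stand 22 mm ahead of it and the grasp point (between the pads) lies 3 mm ahead of it; z points along the fingers, y is the line along which they close (so a half turn about z gives the same grasp; the last joint's range is limited). The gripper opens to 85 mm and grips with 20 to 120 N. Pads are 22 mm wide; open, the fingers measure 114 mm over their backs; the gripper's body (76 mm by 85 mm) begins 54 mm behind the grasp point. The pads swing forward as they close: fully open they stand 13 mm farther back than shut.
Start: joints at [-1.235, 0.628, 0.038, 1.517, -0.027, 0.996, -0.02], TCP at [254.178, 598.257, 253.313] pointing down, gripper open.
Joint ranges: [-3.06, 3.06], [-0.37, 2.12], [-1.25, 1.32], [0.18, 2.47], [-1.1, 4.24], [0.23, 1.98], [-2.94, 2.94]. Speed limits (rad/s): [2.57, 2.57, 3.14, 3.14, 3.14, 3.14, 3.14].

### API

Orientations are given as [roll, pitch, yaw] about the fixed x, y, z axes, in that order (R = Rz(yaw) Ry(pitch) Rx(roll)).
In Python, from cell import ctrl gives the robot as it stands.
- The arm moves only by the tool step_arm, never from a script. Its argument "plan" is a list of rows, each an object of numbers: "dx", "dy", "dz": the shift along the tool's x, y, z scaled (see below); "ax", "ay", "az": the turn, a rotation vector about the tool's x, y, z scaled (see below); "gripper": the opening, from 0 (shut) to 1 (fully open). A call has 1 to 20 rows; each row shifts and turns the commanded pose from where the row before left it, along the tool's axes as they then stand; what a row does not reach is not made up. The controller multiplies each number of a shift by 0.3 m and each number of a turn by 90 degrees. A row lasts 1/8 s, in which the tool goes at most 62.5 mm and 10.7 degrees, less where a joint would pass 70% of its speed; a pose out of reach is approached as far as the arm can. A call with a number of a shift or a turn outside -1 to 1 is refused whole. A call with a gripper value outside its range is refused whole. The fingers move at their own pace and stop on an object; the grip force is fixed at half the most. Time passes only in rows, so rows that do not move let the fingers close. It gives the time, the measured TCP pose, the force, the opening and the grip force at its end, in the units of the state.
- ctrl.read_state(): the state, without advancing time (a new reading comes with each control period).
- ctrl.get_image(name): name is "scene" or "top" or "wrist"; returns a dict with "color" (384x512x3 uint8, red, green, blue), "range_z" (384x512 float32, mm along the optical axis (not along the pixel's ray), 0 where there is no reading), "fx", "fy", "cx", "cy" (pixels), "T" (4x4, takes a point from camera to world coordinates); the wrist camera has in their place "T_tool_cam" (4x4, takes a point from camera to tool coordinates, whose origin is the TCP and whose axes are the flange's). Camera axes: x right, y down, z forward; pixel columns grow to the right and rows downward; lengths in mm; the calibration is good to about 2 mm. The wrist camera is an equidistant fisheye: a pixel r from the principal point sees the ray r / f radians off the axis. A picture is of the moment at which its call begins: read the wrist's pose just before it.
- ctrl.finish_job(): hands the job in; it is judged then, once.
The state is a dict: "clock": time; "qpos": joint angles; "qd": joint speeds; "tau": joint torques, N m; "eef_pos": TCP position; "tool_rot": TCP orientation; "force": force on the tool from outside, world axes, zero at the start; "torque": the same for the moment, N m; "width": finger opening in mm; "gripper_force": force on a finger pad.
Only numpy, scipy, OpenCV 4.12 (cv2) and the standard library are available. Lean on these libraries where they do the work, as an engineer would, in place of code of your own. Each camera call takes 0.05 s, during which the arm holds its last target. There are 200 camera calls.

### The job

Swing the drying stand's swivel arm round from the side until it drops into the notch of its collar and locks over the plaster slab: it turns under light friction and must be pushed gently, stopping as soon as it locks. Only then hang the tall test tile by its hole on the arm's upturned hook, handling it gently, and leave it hanging still and upright over the slab. Leave the short tile and the water cup where they stand.

Things in the scene. Friction and masses are not known exactly. Their poses are not given: they have to be found in the camera images.
- stand: Drying stand, fixed: a pale wooden ware board (350 x 165 x 14 mm) carrying a round cast base 110 mm across and an upright steel post 16 mm thick with a domed nut 25 mm wide on its top. Origin: on the post's axis, at the board's underside, 6 mm above the front part of the bench; z up. Front: its -x axis. All heights 'above the stand' count from it; the post's top is at 212 mm.
- rim_centre (a point): Centre, on the post's axis, of the top of the dark collar's rim (60 mm across, 146 mm above the stand). The rim has a single notch, 8.5 mm wide and 8 mm deep, for the 6 mm wide dog under the arm's hub. The collar was clamped by hand: its notch faces the stand's front only roughly, anywhere within 0.35 rad to either side; this point's axes are the stand's and do not show the notch.
- swivel (a joint): Angle of the swivel arm about the post, rad: 0 when it points along the stand's front, positive when swung clockwise seen from above (to the robot's left), where it starts. Light friction: 1 to 4 N when pushed 75 mm from the post. As the dog comes over the notch the arm drops 6.5 mm by its weight and a spring; the notch's walls then stop it dead, with about 0.05 rad of play each way.
- bar_mid (a point): Point on the axis of the arm's straight bar, 70 mm from the post's axis. The bar (12 mm wide, 11 mm high) runs from the hub (58 mm across) to 91 mm from the post's axis. Height of this point above the stand's origin: 164 mm when the arm is locked in the notch, 170.5 mm while it rides on the rim. Axes: -x points outwards along the arm, z up.
- hook_seat (a point): Point on the centre line of the 6 mm hook rod where a tile hangs, 103 mm from the post's axis, at the height of bar_mid. The rod runs level from a shoulder disc (17 mm across, outer face 95 mm from the axis) to 112 mm from the axis, then rises outwards at 28 degrees. Axes: -x points outwards along the arm, z up.
- hook_tip (a point): Centre of the rod's rounded end, 129 mm from the post's axis and 9 mm above hook_seat.
- tall_tile: Tall L-shaped fired clay test tile, fragile, about 0.12 kg: upright plate 56 mm wide (along its y), 104 mm tall (z) and 8 mm thick (x), standing on a foot 8 mm thick that reaches 32 mm towards its -x. Glazed white on the lower part of its -x face. Origin: centre of the plate's underside. It stands on the bench facing roughly towards the robot.
- tall_hole (a point): Centre of the tall tile's round hanging hole, 16 mm across, through the plate along the tile's x: 89 mm above its underside, 15 mm below its top edge, in the middle of its width.
- short_tile: Test tile of the same kind and width, 76 mm tall. Stays where it is. One tile stands on the bench to the left of the ware board, the other to its right; which is where varies.
- slab: White plaster slab, 153 mm (its x) x 206 mm (its y) x 26 mm, fixed, lying on the ware board in front of the post, its length along the board; origin at the centre of its underside. It catches what drips from a hung tile.
- water_cup: Small grey cup of water, 75 mm across, 48 mm tall; origin at the centre of its underside. Stays where it is.

How it is judged (in metres and radians):
On the way, in this order (a step that is already met when the one before it is completed fails the run):
1. the swivel arm has dropped into the notch and is locked, facing the slab, while the tall tile is still on the bench (z of bar_mid in the frame of stand below 0.166 m and value of joint swivel between -0.45 and 0.45 rad and height (world z) of tall_tile below 0.03 m), for 0.2 s.
2. the tall tile hangs by its hole on the hook (distance between tall_hole and hook_seat below 0.016 m and contact force between tall_tile and swivel above 0.3 N), for 0.2 s.
At the end, for the whole second after the job is handed in: The arm is down in the collar's notch (bar axis under 166 mm above the stand, within 0.45 rad of the stand's front). The tall tile hangs released by its hole on the hook: hole centre within 12 mm of hook_seat along the rod, 8 mm sideways, at most 12 mm below it; upright within 0.25 rad and still (z of bar_mid in the frame of stand below 0.166 m and value of joint swivel between -0.45 and 0.45 rad and x of tall_hole in the frame of hook_seat between -0.012 and 0.009 m and y of tall_hole in the frame of hook_seat between -0.008 and 0.008 m and z of tall_hole in the frame of hook_seat between -0.012 and 0.002 m and angle between tall_tile's own z axis and vertical below 0.25 rad and linear speed of tall_tile below 0.03 m/s); the robot touches nothing.
It fails at once if the stand or its arm was pushed with more than 20 N (contact force between any of the fingers, the arm and stand above 20 N).
It fails at once if the tall tile was knocked or pressed against the stand with more than 25 N (contact force between tall_tile and stand above 25 N).
It fails at once if the short tile was moved or knocked over (distance of short_tile from where it was at the start of the episode above 0.02 m or angle between short_tile's own z axis and vertical above 0.3 rad).
It fails at once if the water cup was moved or tipped (distance of water_cup from where it was at the start of the episode above 0.03 m or angle between water_cup's own z axis and vertical above 0.3 rad).
It also fails if it takes over 64 s, if anything falls off the work surface, if the arm or the gripper's body presses on something with over 40 N, if the wrist force passes 120 N, or if a joint passes its speed limit or range.

## Working session

There is one attempt and no reset: what is moved stays moved. The work goes in short steps, Python scripts to look and compute and a tool call to move; the robot and the scene stay as the last step left them, time stands still between calls to the robot, and variables do not carry over. Pictures are saved under pics/ and viewed, at most 10 in all, crops included, and the job is handed in when it is done.

Besides the shell and the picture viewer there is one more tool, called after "Emit:" as name(argument=value, ...), one argument or row to a line, values as JSON. step_arm: Moves the arm, as the interface text tells. Shifts and turns lie within -1 to 1; 1 stands for 0.3 m of shift or 90 degrees of turn. Its arguments: {"type":"object","properties":{"plan":{"type":"array"}},"required":["plan"]}

```bash
mkdir -p pics; cat > h.py <<'E'
import numpy as np,cv2
from cell import ctrl
def grab(n):
    s=ctrl.read_state(); im=ctrl.get_image(n); np.savez('%s.npz'%n,pos=s['eef_pos'],rot=s['tool_rot'],**im); return im
def pts(im):
    z=im['range_z'];v,u=np.mgrid[:z.shape[0],:z.shape[1]]
    P=np.stack([(u-im['cx'])/im['fx']*z,(v-im['cy'])/im['fy']*z,z],-1)
    T=np.array(im['T']);return P@T[:3,:3].T+T[:3,3]
E
python3 - <<'E'
from h import *
a=grab('scene');b=grab('top')
s=ctrl.read_state();print(s)
cv2.imwrite('pics/s.png',cv2.resize(a['color'][:,:,::-1],(800,600)))
cv2.imwrite('pics/t.png',cv2.resize(b['color'][:,:,::-1],(800,600)))
for i in(a,b):print(i['fx'],i['T'])
E
```

```text
{'clock': 0.1, 'qpos': array([-1.23480131,  0.62927071,  0.03845544,  1.51825829, -0.02697203,
        0.9962749 , -0.0200035 ]), 'qd': array([ 0.00071671, -0.00172789,  0.00127785, -0.00276406,  0.00107482,
       -0.00090666, -0.00043063]), 'tau': array([ 2.97530627e-03, -5.64533150e+01,  1.23062287e+00, -1.93978339e+01,
        1.13287690e-02,  5.30821737e-03, -1.75190763e-06]), 'eef_pos': array([253.9804935 , 597.77132226, 252.47324113]), 'tool_rot': array([-3.13990031e+00,  4.72925533e-05,  2.73980097e+00]), 'force': array([-0.17065514, -0.20391674,  0.47807676]), 'torque': array([ 0.02564797, -0.03971854,  0.00302219]), 'gripper_force': 0.0, 'width': 85.0410731277118}
415.6872333491728 [[ 8.09097023e-01 -3.14965322e-01  4.96143984e-01  1.07411233e+02]
 [-5.87450872e-01 -4.56790125e-01  6.68015160e-01 -5.79237618e+02]
 [ 1.62320626e-02 -8.31949294e-01 -5.54614184e-01  5.84459507e+02]
 [ 0.00000000e+00  0.00000000e+00  0.00000000e+00  1.00000000e+00]]
360.82232487063294 [[ 2.08494712e-03 -9.97498304e-01  7.06596533e-02  4.62708235e+02]
 [-9.99865292e-01 -3.22983302e-03 -1.60924466e-02 -1.13605082e+00]
 [ 1.62804071e-02 -7.06165830e-02 -9.97370667e-01  1.01326257e+03]
 [ 0.00000000e+00  0.00000000e+00  0.00000000e+00  1.00000000e+00]]
```

View pics/s.png

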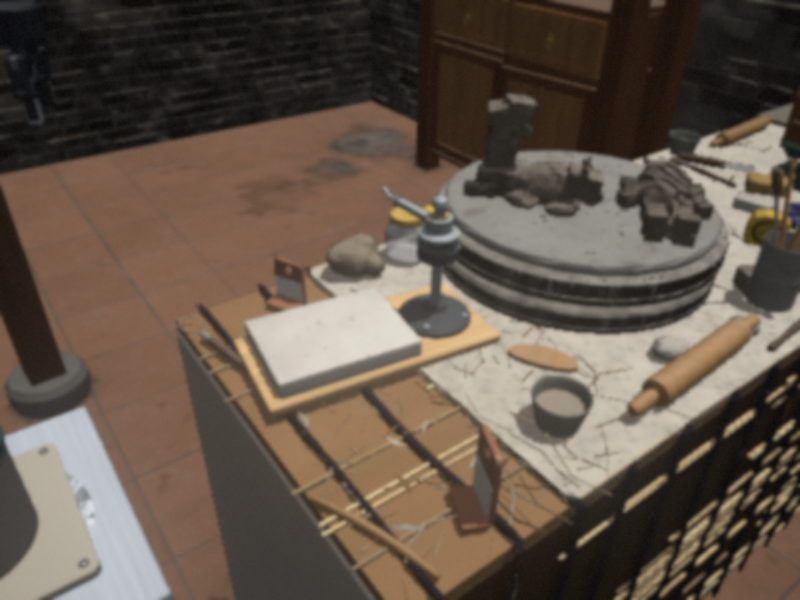

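View pics/t.png

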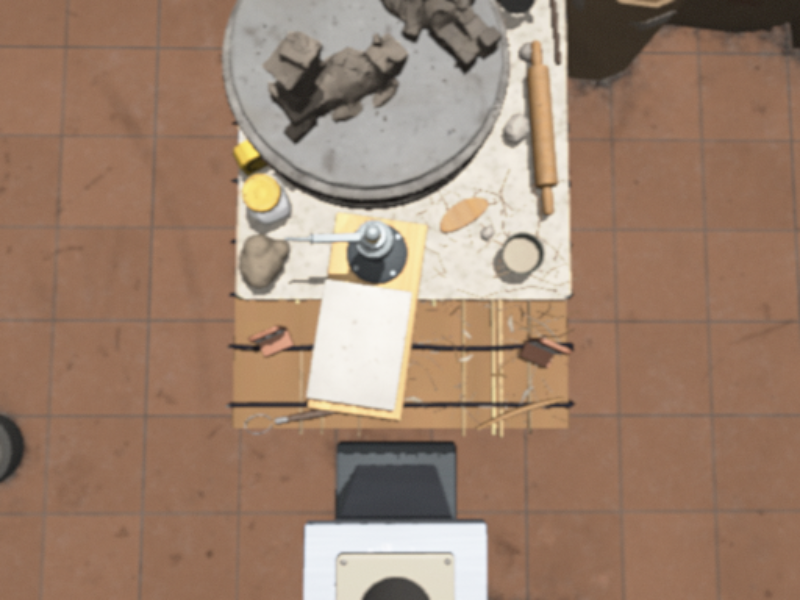

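The scene view shows the stand with its swivel arm pointing left (top view hub ~(373,237), arm to (290,240)), one tile at left (272,340) and one at right (545,350), cup at (522,255). Next I measure by depth.

```bash
python3 - <<'E'
from h import *
for n in('scene','top'):
    im=dict(np.load(n+'.npz'));P=pts(im);ok=im['range_z']>0;X,Y,Z=P[...,0],P[...,1],P[...,2]
    print(n)
    def st(name,m):
        m=m&ok
        if m.sum()<4: print(name,m.sum());return
        Q=P[m];xy=Q[:,:2];r=cv2.minAreaRect(xy.astype(np.float32))
        print(name,m.sum(),'med',np.median(Q,0).round(1),'min',Q.min(0).round(1),'max',Q.max(0).round(1),'rect',[np.round(v,1) for v in r])
    # tile tops / bodies
    L=(X>400)&(X<640)
    L=(X>350)&(X<560)
    for nm,m in(('left',L&(Y>130)&(Y<290)),('right',L&(Y<-130)&(Y>-290))):
        st(nm+' all',m&(Z>14)&(Z<130)); 
        zt=np.percentile(Z[m&ok&(Z>14)&(Z<130)],98); print('top z',zt); st(nm+' top',m&(Z>zt-14)&(Z<zt+8)); st(nm+' foot',m&(Z>3)&(Z<14))
    C=(X>350)&(X<720)&(abs(Y)<230)
    st('slab',C&(Z>35)&(Z<55)&(X<620)&(abs(Y)<150))
    st('board',C&(Z>12)&(Z<26)&(X<640)&(abs(Y)<130))
    st('nut',C&(Z>203)&(Z<235)); st('hub',C&(Z>180)&(Z<203)); st('arm',C&(Z>160)&(Z<195)&(Y>75))
    st('rim',C&(Z>140)&(Z<155)); st('post',C&(Z>60)&(Z<115)&(abs(Y)<80)&(X>560))
    st('cup',(X>560)&(X<720)&(Y<-150)&(Y>-300)&(Z>30)&(Z<70))
E
```

```text
scene
left all 717 med [471.7 198.6  44.5] min [351.  130.2  14. ] max [559.7 247.   76.9] rect [array([455.3, 188.6]), array([208.6, 116.9]), np.float64(0.0)]
top z 75.0268085938645
left top 110 med [480.1 215.2  70.8] min [466.5 193.8  61.2] max [492.4 245.   76.9] rect [array([479.9, 219.5]), array([10. , 53.8]), np.float64(22.7)]
left foot 376 med [471.4 219.5   5.7] min [350.3 137.3   3.1] max [559.7 289.2  13.8] rect [array([454.1, 217.6]), array([223.3, 138. ]), np.float64(6.1)]
right all 804 med [ 453.7 -265.6   67. ] min [ 445.3 -286.2   14. ] max [ 471.6 -231.7  105.4] rect [array([ 459.4, -259. ]), array([57.8,  9.7]), np.float64(67.1)]
top z 104.09105596456396
right top 207 med [ 456.6 -265.   102.4] min [ 446.1 -286.2   90.1] max [ 471.6 -232.9  105.4] rect [array([ 459.4, -259.8]), array([56.2,  9. ]), np.float64(66.9)]
right foot 1718 med [ 452.3 -242.9    5.8] min [ 350.1 -290.     3. ] max [ 560.  -130.    13.9] rect [array([ 455., -210.]), array([209.8, 160. ]), np.float64(0.0)]
slab 4463 med [456.3  48.5  45.1] min [350.3 -27.1  35. ] max [619.6 149.7  54.9] rect [
[... 2638 characters left out ...]
 ] max [641.1 167.9 192.4] rect [array([623.1,  93. ]), array([ 35.3, 149.9]), np.float64(0.3)]
arm 171 med [620.5 111.2 180.5] min [613.6  76.2 171.4] max [628.2 167.9 188. ] rect [array([621. , 122.1]), array([14.6, 91.7]), np.float64(0.5)]
rim 41 med [601.2  31.1 143.5] min [595.9   9.3 140.3] max [635.7  65.1 145.9] rect [array([611.3,  32. ]), array([30.3, 59.3]), np.float64(20.1)]
post 421 med [707.4  25.4 105.1] min [697.5 -46.9  68.4] max [719.9  79.9 114.7] rect [array([708.5,  16.4]), array([ 18.6, 127.5]), np.float64(2.4)]
cup 630 med [ 625.6 -223.    33.9] min [ 583.7 -275.1   30.1] max [ 719.8 -180.5   56. ] rect [array([ 646.9, -241.6]), array([ 72.8, 149.8]), np.float64(47.1)]
```

Emit:
step_arm(
  plan=[
    {"dz": -0.1, "gripper": 0},
    {"dx": -0.116, "dy": -0.113, "gripper": 0},
    {"dx": -0.116, "dy": -0.113, "gripper": 0},
    {"dx": -0.116, "dy": -0.113, "gripper": 0},
    {"dx": -0.116, "dy": -0.113, "gripper": 0},
    {"dx": -0.116, "dy": -0.113, "gripper": 0},
    {"dx": -0.116, "dy": -0.113, "gripper": 0},
    {"dx": -0.116, "dy": -0.113, "gripper": 0},
    {"dx": -0.116, "dy": -0.113, "gripper": 0},
    {"dx": -0.116, "dy": -0.113, "gripper": 0},
    {"dx": -0.116, "dy": -0.113, "gripper": 0},
    {"dx": -0.116, "dy": -0.113, "gripper": 0},
    {"dx": -0.116, "dy": -0.113, "gripper": 0},
    {"az": 0.1163, "gripper": 0},
    {"az": 0.1163, "gripper": 0},
    {"az": 0.1163, "gripper": 0},
    {"az": 0.1163, "gripper": 0},
    {"az": 0.1163, "gripper": 0},
    {"az": 0.1163, "gripper": 0},
    {"az": 0.1163, "gripper": 0},
  ],
)

```text
invalid input
```

```bash
python3 - <<'E'
from h import *
w=grab('wrist');s=ctrl.read_state();print(s['eef_pos'],s['tool_rot'],s['qpos'].round(2),w['fx'],w['cx'],w['cy'],w['T_tool_cam'].round(3))
cv2.imwrite('pics/w.png',cv2.resize(w['color'][:,:,::-1],(800,600),interpolation=cv2.INTER_CUBIC))
E
```

```text
[253.97293797 597.85613012 252.60895729] [-3.14015499e+00 -1.48219611e-05  2.73980693e+00] [-1.23  0.63  0.04  1.52 -0.03  1.   -0.02] 297.3186396354542 255.69185254702137 189.53755564010447 [[ 0.00000e+00 -9.57000e-01 -2.91000e-01  7.54660e+01]
 [ 1.00000e+00  0.00000e+00  1.00000e-03  9.44000e-01]
 [-1.00000e-03 -2.91000e-01  9.57000e-01 -1.19434e+02]
 [ 0.00000e+00  0.00000e+00  0.00000e+00  1.00000e+00]]
```

View pics/w.png

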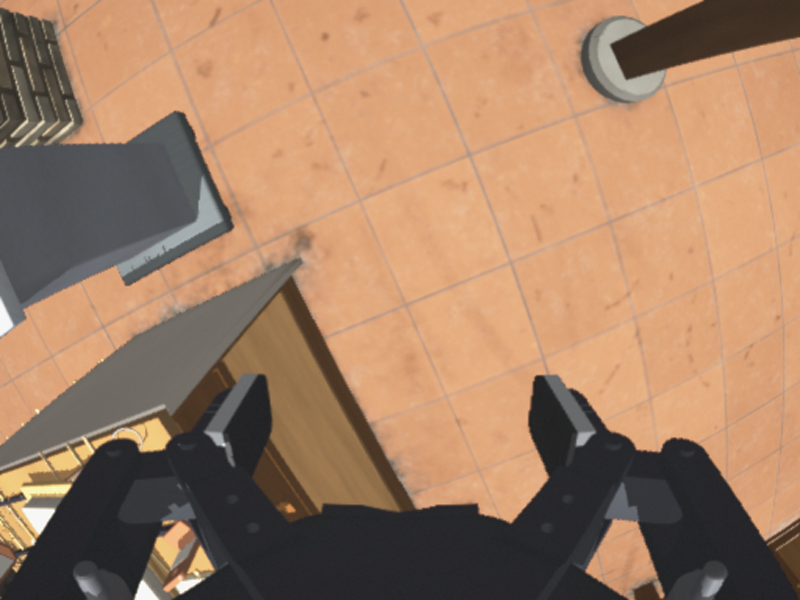

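The picture shows only the floor and the gripper (arm has not moved; the plan was refused, probably for missing fields).

Emit:
step_arm(
  plan=[
    {"dx": 0, "dy": 0, "dz": -0.1, "ax": 0, "ay": 0, "az": 0, "gripper": 0},
    {"dx": -0.1424, "dy": -0.0755, "dz": 0, "ax": 0, "ay": 0, "az": 0, "gripper": 0},
    {"dx": -0.1424, "dy": -0.0755, "dz": 0, "ax": 0, "ay": 0, "az": 0, "gripper": 0},
    {"dx": -0.1424, "dy": -0.0755, "dz": 0, "ax": 0, "ay": 0, "az": 0, "gripper": 0},
    {"dx": -0.1424, "dy": -0.0755, "dz": 0, "ax": 0, "ay": 0, "az": 0, "gripper": 0},
    {"dx": -0.1424, "dy": -0.0755, "dz": 0, "ax": 0, "ay": 0, "az": 0, "gripper": 0},
    {"dx": -0.1424, "dy": -0.0755, "dz": 0, "ax": 0, "ay": 0, "az": 0, "gripper": 0},
    {"dx": -0.1424, "dy": -0.0755, "dz": 0, "ax": 0, "ay": 0, "az": 0, "gripper": 0},
    {"dx": -0.1424, "dy": -0.0755, "dz": 0, "ax": 0, "ay": 0, "az": 0, "gripper": 0},
    {"dx": -0.1424, "dy": -0.0755, "dz": 0, "ax": 0, "ay": 0, "az": 0, "gripper": 0},
    {"dx": -0.1424, "dy": -0.0755, "dz": 0, "ax": 0, "ay": 0, "az": 0, "gripper": 0},
    {"dx": -0.1424, "dy": -0.0755, "dz": 0, "ax": 0, "ay": 0, "az": 0, "gripper": 0},
    {"dx": -0.1424, "dy": -0.0755, "dz": 0, "ax": 0, "ay": 0, "az": 0, "gripper": 0},
    {"dx": -0.1424, "dy": -0.0755, "dz": 0, "ax": 0, "ay": 0, "az": 0, "gripper": 0},
  ],
)

```text
clock: 1.9
eef_pos: [650.8, 108.8, 283.0]
tool_rot: [-3.142, -0.001, 2.74]
force: [0.4, -0.4, 0.1]
width: -0.0
gripper_force: 0.0
```

Emit:
step_arm(
  plan=[
    {"dx": 0, "dy": 0, "dz": 0, "ax": 0, "ay": 0, "az": 0.1163, "gripper": 0},
    {"dx": 0, "dy": 0, "dz": 0, "ax": 0, "ay": 0, "az": 0.1163, "gripper": 0},
    {"dx": 0, "dy": 0, "dz": 0, "ax": 0, "ay": 0, "az": 0.1163, "gripper": 0},
    {"dx": 0, "dy": 0, "dz": 0, "ax": 0, "ay": 0, "az": 0.1163, "gripper": 0},
    {"dx": 0, "dy": 0, "dz": 0, "ax": 0, "ay": 0, "az": 0.1163, "gripper": 0},
    {"dx": 0, "dy": 0, "dz": 0, "ax": 0, "ay": 0, "az": 0.1163, "gripper": 0},
    {"dx": 0, "dy": 0, "dz": 0, "ax": 0, "ay": 0, "az": 0.1163, "gripper": 0},
    {"dx": 0, "dy": 0, "dz": 0, "ax": 0, "ay": 0, "az": 0.1163, "gripper": 0},
    {"dx": 0, "dy": 0, "dz": 0, "ax": 0, "ay": 0, "az": 0.1163, "gripper": 0},
    {"dx": 0, "dy": 0, "dz": 0, "ax": 0, "ay": 0, "az": 0.1163, "gripper": 0},
    {"dx": 0, "dy": 0, "dz": 0, "ax": 0, "ay": 0, "az": 0.1163, "gripper": 0},
    {"dx": 0, "dy": 0, "dz": 0, "ax": 0, "ay": 0, "az": 0.1163, "gripper": 0},
    {"dx": 0, "dy": 0, "dz": 0, "ax": 0, "ay": 0, "az": 0.1163, "gripper": 0},
    {"dx": 0, "dy": 0, "dz": 0, "ax": 0, "ay": 0, "az": 0.1163, "gripper": 0},
    {"dx": 0, "dy": 0, "dz": 0, "ax": 0, "ay": 0, "az": 0.1163, "gripper": 0},
  ],
)

```text
clock: 3.78
eef_pos: [649.9, 110.3, 282.9]
tool_rot: [-3.142, 0.001, -0.006]
force: [0.5, -0.6, 0.4]
width: -0.1
gripper_force: 0.0
```

```bash
python3 - <<'E'
from h import *
w=grab('wrist');s=ctrl.read_state();print(s['eef_pos'],s['tool_rot'],s['qpos'].round(2),s['force'],s['clock'])
cv2.imwrite('pics/w2.png',cv2.resize(w['color'][:,:,::-1],(800,600),interpolation=cv2.INTER_CUBIC))
E
```

```text
[649.87282975 110.48964174 282.63981208] [ 3.14130141e+00  1.06346075e-03 -1.11426081e-02] [-0.64  0.74  0.82  1.47 -0.56  1.18 -1.32] [ 0.06272488 -0.44994085  0.43110357] 3.825
```

View pics/w2.png

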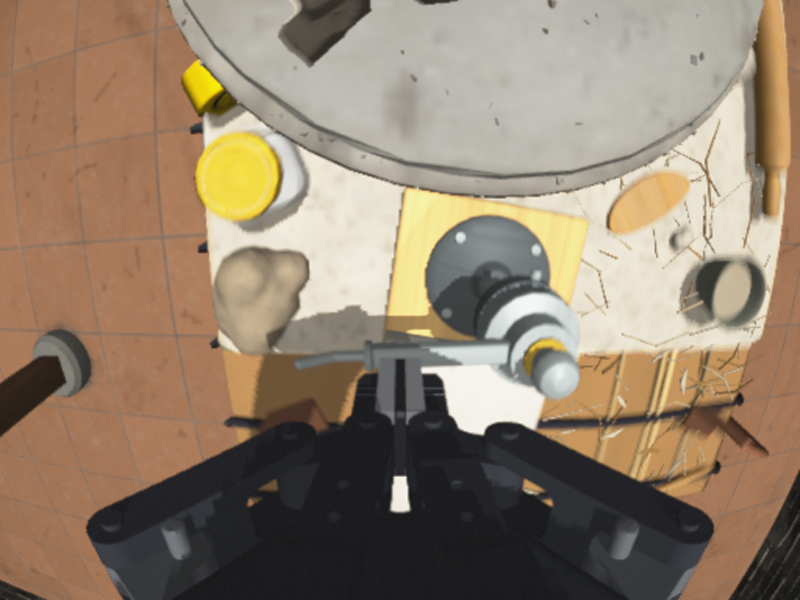

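The picture shows the closed fingers at (400,370) just behind the bar (shoulder disc at (370,352), nut at (553,372)), about 75 mm from the post. I go down behind it and approach.

Emit:
step_arm(
  plan=[
    {"dx": 0, "dy": 0, "dz": 0.12, "ax": 0, "ay": 0, "az": 0, "gripper": 0},
    {"dx": 0, "dy": 0, "dz": 0.12, "ax": 0, "ay": 0, "az": 0, "gripper": 0},
    {"dx": 0, "dy": 0, "dz": 0.115, "ax": 0, "ay": 0, "az": 0, "gripper": 0},
    {"dx": -0.0125, "dy": 0, "dz": 0, "ax": 0, "ay": 0, "az": 0, "gripper": 0},
    {"dx": -0.0125, "dy": 0, "dz": 0, "ax": 0, "ay": 0, "az": 0, "gripper": 0},
    {"dx": -0.0125, "dy": 0, "dz": 0, "ax": 0, "ay": 0, "az": 0, "gripper": 0},
    {"dx": 0, "dy": 0, "dz": 0, "ax": 0, "ay": 0, "az": 0, "gripper": 0},
  ],
)

```text
clock: 4.7
eef_pos: [639.4, 110.1, 178.2]
tool_rot: [-3.141, -0.002, -0.0]
force: [-0.2, -1.0, -0.7]
width: -0.2
gripper_force: 0.1
```

Emit:
step_arm(
  plan=[
    {"dx": -0.0125, "dy": -0.0026, "dz": 0, "ax": 0, "ay": 0, "az": -0.0318, "gripper": 0},
    {"dx": -0.0125, "dy": -0.0026, "dz": 0, "ax": 0, "ay": 0, "az": -0.0318, "gripper": 0},
    {"dx": -0.0125, "dy": -0.0026, "dz": 0, "ax": 0, "ay": 0, "az": -0.0318, "gripper": 0},
    {"dx": -0.0125, "dy": -0.0026, "dz": 0, "ax": 0, "ay": 0, "az": -0.0318, "gripper": 0},
  ],
)

```text
clock: 5.2
eef_pos: [625.6, 111.7, 178.2]
tool_rot: [3.14, -0.005, 0.201]
force: [2.4, -0.7, 0.3]
width: 0.4
gripper_force: 1.4
```

Emit:
step_arm(
  plan=[
    {"dx": -0.0125, "dy": -0.0026, "dz": 0, "ax": 0, "ay": 0, "az": -0.0318, "gripper": 0},
    {"dx": -0.0125, "dy": -0.0026, "dz": 0, "ax": 0, "ay": 0, "az": -0.0318, "gripper": 0},
    {"dx": -0.0125, "dy": -0.0026, "dz": 0, "ax": 0, "ay": 0, "az": -0.0318, "gripper": 0},
    {"dx": -0.0125, "dy": -0.0026, "dz": 0, "ax": 0, "ay": 0, "az": -0.0318, "gripper": 0},
    {"dx": -0.0125, "dy": -0.0026, "dz": 0, "ax": 0, "ay": 0, "az": -0.0318, "gripper": 0},
    {"dx": -0.0125, "dy": -0.0026, "dz": 0, "ax": 0, "ay": 0, "az": -0.0318, "gripper": 0},
    {"dx": -0.0125, "dy": -0.0026, "dz": 0, "ax": 0, "ay": 0, "az": -0.0318, "gripper": 0},
    {"dx": -0.0125, "dy": -0.0026, "dz": 0, "ax": 0, "ay": 0, "az": -0.0318, "gripper": 0},
    {"dx": -0.0125, "dy": -0.0026, "dz": 0, "ax": 0, "ay": 0, "az": -0.0318, "gripper": 0},
    {"dx": -0.0125, "dy": -0.0026, "dz": 0, "ax": 0, "ay": 0, "az": -0.0318, "gripper": 0},
    {"dx": -0.0125, "dy": -0.0026, "dz": 0, "ax": 0, "ay": 0, "az": -0.0318, "gripper": 0},
    {"dx": -0.0125, "dy": -0.0026, "dz": 0, "ax": 0, "ay": 0, "az": -0.0318, "gripper": 0},
    {"dx": -0.0125, "dy": -0.0026, "dz": 0, "ax": 0, "ay": 0, "az": -0.0318, "gripper": 0},
    {"dx": -0.0125, "dy": -0.0026, "dz": 0, "ax": 0, "ay": 0, "az": -0.0318, "gripper": 0},
    {"dx": -0.0125, "dy": -0.0026, "dz": 0, "ax": 0, "ay": 0, "az": -0.0318, "gripper": 0},
  ],
)

```text
clock: 7.08
eef_pos: [572.9, 93.3, 178.1]
tool_rot: [3.138, -0.003, 0.951]
force: [2.4, 0.3, 0.1]
width: -0.1
gripper_force: 1.1
```

```bash
python3 - <<'E'
from h import *
s=ctrl.read_state();w=grab('wrist');t=grab('scene');print(s['eef_pos'],s['tool_rot'],s['qpos'].round(2),s['force'],s['clock'])
a=cv2.resize(w['color'][:,:,::-1],(800,600),interpolation=cv2.INTER_CUBIC)
b=t['color'][120:220,230:330,::-1];b=cv2.resize(b,(300,300),interpolation=cv2.INTER_CUBIC)
a[:300,500:]=cv2.convertScaleAbs(b,alpha=1.6,beta=20)
cv2.imwrite('pics/w3.png',a)
E
```

```text
[572.90334842  93.32268587 178.05309817] [ 3.13789291 -0.00332685  0.95051959] [-0.51  0.67  0.49  1.81 -0.43  0.77 -0.42] [2.37988089 0.34520847 0.08875121] 7.075
```

View pics/w3.png

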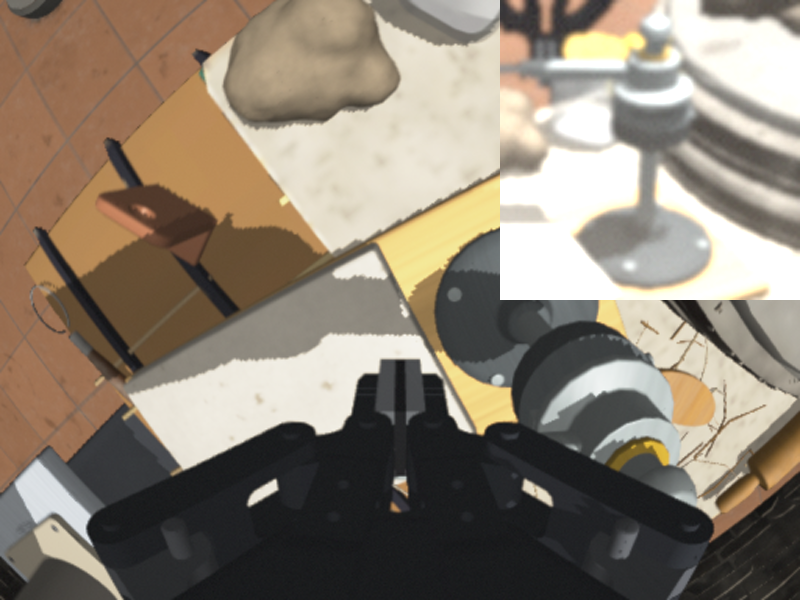

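The wrist view shows the collar at (560,380) with no notch on the side facing us; the inset shows the arm still riding. I continue in small steps, checking hub height each time.

```bash
cat > chk.py <<'E'
from h import *
import sys
def hub(im):
    P=pts(im).reshape(-1,3);P=P[im['range_z'].ravel()>0];d=P[:,:2]-[621,32];r=np.hypot(*d.T)
    m=(r>15)&(r<29)&(P[:,2]>160)&(P[:,2]<206);z=P[m,2]
    return m.sum(),np.percentile(z,[50,75,90]).round(1),[int(((z>a)&(z<=a+4)).sum()) for a in range(160,206,4)]
if __name__=='__main__':
    if len(sys.argv)>1: print(hub(dict(np.load('scene.npz'))),hub(dict(np.load('top.npz'))))
    s=ctrl.read_state();print(s['force'].round(1),s['eef_pos'].round(1),s['tool_rot'][2].round(3))
    print(hub(ctrl.get_image('scene')),hub(ctrl.get_image('top')))
E
python3 chk.py 1
```

```text
(np.int64(284), array([167. , 178.1, 184.8]), [47, 112, 20, 25, 23, 26, 26, 5, 0, 0, 0, 0]) (np.int64(243), array([166.5, 182.2, 187.5]), [42, 110, 13, 7, 2, 12, 38, 19, 0, 0, 0, 0])
[1.5 0.6 0.2] [572.1  93.1 177.9] 0.948
(np.int64(299), array([167.4, 179.6, 186.2]), [38, 121, 17, 28, 23, 34, 31, 7, 0, 0, 0, 0]) (np.int64(231), array([166.9, 182.1, 187.5]), [35, 103, 10, 4, 8, 17, 38, 16, 0, 0, 0, 0])
```

Emit:
step_arm(
  plan=[
    {"dx": -0.00625, "dy": -0.0013, "dz": 0, "ax": 0, "ay": 0, "az": -0.0159, "gripper": 0},
    {"dx": -0.00625, "dy": -0.0013, "dz": 0, "ax": 0, "ay": 0, "az": -0.0159, "gripper": 0},
    {"dx": -0.00625, "dy": -0.0013, "dz": 0, "ax": 0, "ay": 0, "az": -0.0159, "gripper": 0},
  ],
)

```text
clock: 7.65
eef_pos: [566.9, 89.3, 177.0]
tool_rot: [3.141, -0.001, 1.025]
force: [2.4, 1.7, 2.2]
width: -0.4
gripper_force: 1.5
```

```bash
python3 chk.py
```

```text
[2.4 1.7 2.2] [566.9  89.3 177. ] 1.025
(np.int64(299), array([167.8, 178.7, 184.8]), [52, 100, 26, 28, 29, 29, 33, 2, 0, 0, 0, 0]) (np.int64(224), array([166.5, 182.8, 187.2]), [29, 103, 6, 5, 10, 16, 37, 18, 0, 0, 0, 0])
```

```bash
sed -i 's/P\[:,2\]>160/P[:,2]>154/; s/range(160/range(156/' chk.py; python3 chk.py
```

```text
[2.  1.6 1.1] [566.7  89.  176.9] 1.024
(np.int64(304), array([167.2, 179.2, 186.1]), [8, 42, 112, 21, 25, 21, 34, 32, 8, 0, 0, 0, 0]) (np.int64(226), array([167. , 183.1, 187.4]), [0, 25, 105, 10, 4, 11, 16, 45, 10, 0, 0, 0, 0])
```

Emit:
step_arm(
  plan=[
    {"dx": -0.00625, "dy": -0.0013, "dz": 0, "ax": 0, "ay": 0, "az": -0.0159, "gripper": 0},
    {"dx": -0.00625, "dy": -0.0013, "dz": 0, "ax": 0, "ay": 0, "az": -0.0159, "gripper": 0},
    {"dx": -0.00625, "dy": -0.0013, "dz": 0, "ax": 0, "ay": 0, "az": -0.0159, "gripper": 0},
  ],
)

```text
clock: 8.22
eef_pos: [562.8, 84.8, 176.7]
tool_rot: [-3.141, 0.0, 1.1]
force: [2.4, 0.7, 1.3]
width: -0.1
gripper_force: 1.3
```

```bash
python3 chk.py
```

```text
[2.4 0.7 1.3] [562.8  84.8 176.7] 1.1
(np.int64(295), array([166.8, 178. , 184.7]), [4, 51, 106, 22, 23, 23, 29, 29, 5, 0, 0, 0, 0]) (np.int64(218), array([166.9, 182.2, 186.9]), [0, 23, 99, 13, 5, 11, 16, 43, 8, 0, 0, 0, 0])
```

Emit:
step_arm(
  plan=[
    {"dx": -0.00625, "dy": -0.0013, "dz": 0, "ax": 0, "ay": 0, "az": -0.0159, "gripper": 0},
    {"dx": -0.00625, "dy": -0.0013, "dz": 0, "ax": 0, "ay": 0, "az": -0.0159, "gripper": 0},
    {"dx": -0.00625, "dy": -0.0013, "dz": 0, "ax": 0, "ay": 0, "az": -0.0159, "gripper": 0},
  ],
)

```text
clock: 8.7
eef_pos: [559.2, 80.1, 176.6]
tool_rot: [-3.141, 0.0, 1.175]
force: [2.2, 2.1, -1.2]
width: -0.0
gripper_force: 1.2
```

```bash
python3 chk.py
```

```text
[ 2.2  2.1 -1.2] [559.2  80.1 176.6] 1.175
(np.int64(306), array([167.3, 178.7, 185.4]), [8, 48, 106, 22, 26, 26, 29, 31, 9, 0, 0, 0, 0]) (np.int64(208), array([166.6, 182.5, 187.6]), [1, 26, 95, 8, 3, 11, 13, 36, 15, 0, 0, 0, 0])
```

Emit:
step_arm(
  plan=[
    {"dx": -0.00625, "dy": -0.0013, "dz": 0, "ax": 0, "ay": 0, "az": -0.0159, "gripper": 0},
    {"dx": -0.00625, "dy": -0.0013, "dz": 0, "ax": 0, "ay": 0, "az": -0.0159, "gripper": 0},
    {"dx": -0.00625, "dy": -0.0013, "dz": 0, "ax": 0, "ay": 0, "az": -0.0159, "gripper": 0},
  ],
)

```text
clock: 9.18
eef_pos: [555.9, 75.4, 176.6]
tool_rot: [-3.141, 0.0, 1.25]
force: [2.0, 1.6, -1.2]
width: -0.4
gripper_force: 1.0
```

```bash
python3 chk.py
```

```text
[ 2.   1.6 -1.2] [555.9  75.4 176.6] 1.25
(np.int64(287), array([166.8, 178.8, 185.9]), [11, 42, 107, 14, 22, 28, 27, 31, 4, 0, 0, 0, 0]) (np.int64(180), array([166.2, 179.8, 186.2]), [0, 38, 75, 7, 1, 17, 12, 26, 4, 0, 0, 0, 0])
```

Emit:
step_arm(
  plan=[
    {"dx": -0.00625, "dy": -0.0013, "dz": 0, "ax": 0, "ay": 0, "az": -0.0159, "gripper": 0},
    {"dx": -0.00625, "dy": -0.0013, "dz": 0, "ax": 0, "ay": 0, "az": -0.0159, "gripper": 0},
    {"dx": -0.00625, "dy": -0.0013, "dz": 0, "ax": 0, "ay": 0, "az": -0.0159, "gripper": 0},
  ],
)

```text
clock: 9.65
eef_pos: [553.1, 70.0, 176.7]
tool_rot: [-3.141, 0.001, 1.325]
force: [-1.0, 0.7, -0.9]
width: 0.3
gripper_force: 0.4
```

```bash
python3 chk.py
```

```text
[-1.   0.7 -0.9] [553.1  70.  176.7] 1.325
(np.int64(269), array([161.3, 173.8, 180.1]), [85, 41, 22, 22, 34, 13, 29, 0, 0, 0, 0, 0, 0]) (np.int64(141), array([159.3, 161.7, 176.6]), [79, 25, 0, 1, 14, 6, 8, 1, 0, 0, 0, 0, 0])
```

The hub flange dropped from ~167 to ~161 mm and the push force vanished: locked. I back off, rise and cross over to view the hook.

Emit:
step_arm(
  plan=[
    {"dx": 0.03, "dy": 0, "dz": 0, "ax": 0, "ay": 0, "az": 0, "gripper": 0},
    {"dx": 0.03, "dy": 0, "dz": 0, "ax": 0, "ay": 0, "az": 0, "gripper": 0},
    {"dx": 0, "dy": 0, "dz": -0.14, "ax": 0, "ay": 0, "az": 0, "gripper": 0},
    {"dx": 0, "dy": 0, "dz": -0.16, "ax": 0, "ay": 0, "az": 0, "gripper": 0},
    {"dx": -0.1, "dy": 0, "dz": 0, "ax": 0, "ay": 0, "az": 0, "gripper": 0.5},
    {"dx": -0.14, "dy": 0, "dz": 0, "ax": 0, "ay": 0, "az": 0, "gripper": 1},
    {"dx": -0.14, "dy": 0, "dz": 0, "ax": 0, "ay": 0, "az": 0, "gripper": 1},
    {"dx": 0, "dy": 0, "dz": 0, "ax": 0, "ay": 0, "az": 0, "gripper": 1},
    {"dx": 0, "dy": 0, "dz": 0, "ax": 0, "ay": 0, "az": 0, "gripper": 1},
  ],
)

```text
clock: 10.88
eef_pos: [530.4, -21.5, 266.8]
tool_rot: [3.141, -0.001, 1.324]
force: [0.8, 0.7, -0.2]
width: 85.5
gripper_force: 0.0
```

```bash
cat >> h.py <<'E'
from scipy.spatial.transform import Rotation as Ro
def wpts(im,pos,rot):
    z=im['range_z'];v,u=np.mgrid[:z.shape[0],:z.shape[1]]
    a=(u-im['cx'])/im['fx'];b=(v-im['cy'])/im['fy'];t=np.hypot(a,b)+1e-9;k=np.tan(t)/t
    P=np.stack([a*k*z,b*k*z,z],-1);T=np.array(im['T_tool_cam'])
    P=P@T[:3,:3].T+T[:3,3];R=Ro.from_euler('xyz',rot).as_matrix()
    return P@R.T+np.array(pos)
E
python3 - <<'E'
from h import *
s=ctrl.read_state();w=grab('wrist');print(s['eef_pos'],s['tool_rot'],s['clock'])
P=wpts(w,s['eef_pos'],s['tool_rot']);P=np.where((w['range_z']>0)[...,None],P,np.nan)
for n,lo,hi in(('bar/hook',160,190),('nut',205,225)):
    m=(P[...,2]>lo)&(P[...,2]<hi)&(abs(P[...,0]-560)<90)&(P[...,1]>10)&(P[...,1]<100);Q=P[m]
    if n=='nut':print(n,m.sum(),cv2.minAreaRect(Q[:,:2].astype('f4')),Q[:,2].max());continue
    d=Q[:,:2]-[622.5,35];r=np.hypot(*d.T)
    for a in range(30,136,6):
        k=(r>=a)&(r<a+6)
        if k.sum()>2:print(a+3,k.sum(),Q[k].mean(0).round(1),Q[k,2].max().round(1))
    k=(r>35)&(r<128);v=cv2.fitLine(Q[k][:,:2].astype('f4'),cv2.DIST_HUBER,0,.01,.01).ravel();print(v,np.degrees(np.arctan2(v[1],v[0])),r.max())
m=(P[...,2]>95)&(P[...,2]<112)&(P[...,1]<-200)&(P[...,0]<560);print('tile',m.sum(),cv2.minAreaRect(P[m][:,:2].astype('f4')) if m.sum()>4 else 0)
cv2.imwrite('pics/w4.png',cv2.resize(w['color'][:,:,::-1],(800,600),interpolation=cv2.INTER_CUBIC))
print([int(x) for x in (P[...,2]>160).sum(0)[::64]])
for im in('scene','top'):
    i=grab(im);Q=pts(i)[i['range_z']>0];d=Q[:,:2]-[622.5,35];r=np.hypot(*d.T);k=(r>36)&(r<135)&(Q[:,2]>155)&(Q[:,2]<188)&(d[:,0]<-20)&(Q[:,1]>30);v=cv2.fitLine(Q[k][:,:2].astype('f4'),cv2.DIST_HUBER,0,.01,.01).ravel()
    print(im,k.sum(),v,np.degrees(np.arctan2(v[1],v[0])),r[k].max(),Q[k].mean(0))
E
```

```text
[530.43821537 -21.54535038 266.8211465 ] [ 3.14149957e+00 -8.03769305e-04  1.32404593e+00] 10.875
33 137 [590.8  43.9 174. ] 175.7
39 141 [585.1  45.4 173.8] 175.9
45 140 [579.2  46.5 173.8] 175.5
51 151 [573.3  48.2 174. ] 175.7
57 141 [567.7  49.8 173.9] 175.6
63 152 [561.8  51.3 173.9] 176.0
69 135 [556.   52.8 173.9] 175.8
75 152 [550.2  54.2 173.9] 176.0
81 145 [544.2  55.6 173.8] 175.8
87 147 [538.3  57.2 173.8] 176.9
93 133 [533.4  58.4 174.6] 178.3
99 69 [526.7  60.  171.1] 173.5
105 67 [520.8  61.6 171.1] 173.4
111 71 [514.9  63.2 172.1] 175.6
117 70 [509.3  64.1 175.2] 177.9
123 74 [503.5  65.9 178.1] 181.6
129 38 [498.9  67.  180.1] 181.7
[ 9.6996480e-01 -2.4324521e-01  5.4688574e+02  5.4991631e+01] -14.078155 130.48700570103065
nut 1111 ((623.3067626953125, 36.15081024169922), (24.235567092895508, 22.740922927856445), 80.04945373535156) 218.50624377252464
tile 0 0
[0, 97, 93, 60, 74, 69, 129, 99]
scene 237 [ 9.5728791e-01 -2.8913644e-01  5.4657257e+02  5.0789371e+01] -16.806261 130.16886731337036 [547.50133771  51.10112269 171.84290664]Traceback (most recent call last):
  File "<stdin>", line 16, in <module>
cv2.error: OpenCV(4.12.0) /io/opencv/modules/imgproc/src/linefit.cpp:50: error: (-215:Assertion failed) count > 0 in function 'fitLine2D_wods'
```

View pics/w4.png

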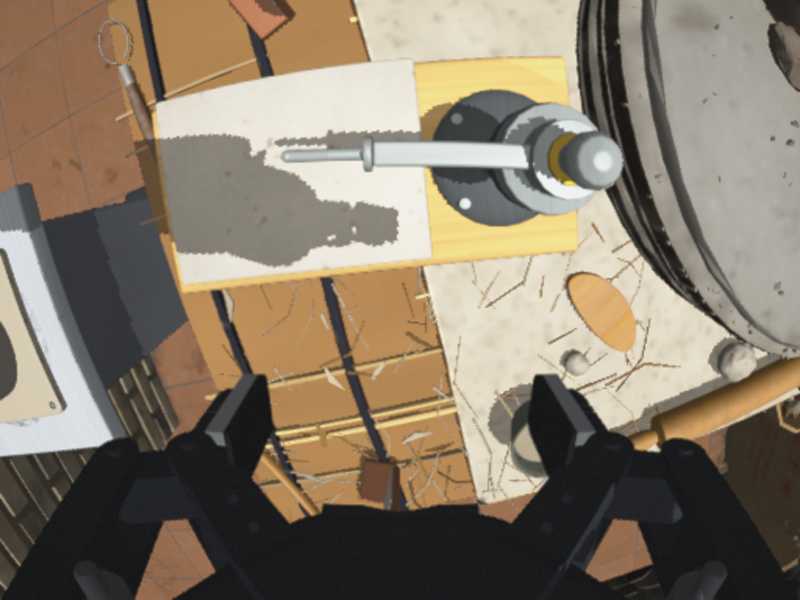

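The picture shows the arm locked over the slab: rod from shoulder disc (367,155) to tip (285,156), nut at (595,160). Now to the tall tile on the right.

Emit:
step_arm(
  plan=[
    {"dx": -0.163, "dy": -0.0067, "dz": 0, "ax": 0, "ay": 0, "az": 0, "gripper": 1},
    {"dx": -0.163, "dy": -0.0067, "dz": 0, "ax": 0, "ay": 0, "az": 0, "gripper": 1},
    {"dx": -0.163, "dy": -0.0067, "dz": 0, "ax": 0, "ay": 0, "az": 0, "gripper": 1},
    {"dx": -0.163, "dy": -0.0067, "dz": 0, "ax": 0, "ay": 0, "az": 0, "gripper": 1},
    {"dx": -0.163, "dy": -0.0067, "dz": 0, "ax": 0, "ay": 0, "az": 0, "gripper": 1},
    {"dx": 0, "dy": 0, "dz": 0, "ax": 0, "ay": 0, "az": -0.1109, "gripper": 1},
    {"dx": 0, "dy": 0, "dz": 0, "ax": 0, "ay": 0, "az": -0.1109, "gripper": 1},
    {"dx": 0, "dy": 0, "dz": 0, "ax": 0, "ay": 0, "az": -0.1109, "gripper": 1},
    {"dx": 0, "dy": 0, "dz": 0, "ax": 0, "ay": 0, "az": -0.1109, "gripper": 1},
    {"dx": 0, "dy": 0, "dz": 0, "ax": 0, "ay": 0, "az": -0.1109, "gripper": 1},
    {"dx": 0, "dy": 0, "dz": 0, "ax": 0, "ay": 0, "az": -0.1109, "gripper": 1},
    {"dx": 0, "dy": 0, "dz": 0, "ax": 0, "ay": 0, "az": -0.1109, "gripper": 1},
    {"dx": 0, "dy": 0, "dz": 0, "ax": 0, "ay": 0, "az": -0.1109, "gripper": 1},
    {"dx": 0, "dy": 0, "dz": 0.11, "ax": 0, "ay": 0, "az": 0, "gripper": 1},
    {"dx": 0, "dy": 0, "dz": 0.11, "ax": 0, "ay": 0, "az": 0, "gripper": 1},
    {"dx": 0, "dy": 0, "dz": 0, "ax": 0, "ay": 0, "az": 0, "gripper": 1},
  ],
)

```text
clock: 13.02
eef_pos: [459.4, -255.7, 198.9]
tool_rot: [3.141, -0.005, 2.718]
force: [-0.2, 0.6, 0.5]
width: 85.1
gripper_force: 0.0
```

```bash
python3 - <<'E'
from h import *
s=ctrl.read_state();w=grab('wrist');print(s['eef_pos'],s['tool_rot'],s['clock'],s['qpos'].round(2))
P=wpts(w,s['eef_pos'],s['tool_rot']);P=np.where((w['range_z']>0)[...,None],P,np.nan)
near=np.hypot(P[...,0]-461,P[...,1]+256)<60
for lo,hi in((99,112),(60,98),(20,58),(4,14)):
    m=near&(P[...,2]>lo)&(P[...,2]<hi)
    if m.sum()>4:print(lo,m.sum(),cv2.minAreaRect(P[m][:,:2].astype('f4')),np.median(P[m],0),np.percentile(P[m][:,2],98))
m=near&(P[...,2]<4);print(np.median(P[m][:,2]))
cv2.imwrite('pics/w5.png',cv2.resize(w['color'][:,:,::-1],(800,600),interpolation=cv2.INTER_CUBIC))
E
```

```text
[ 459.40451154 -255.67498449  198.88323825] [ 3.14112731 -0.00528448  2.71826329] 13.025 [ 0.41  0.53  0.06  1.92 -0.05  0.7   1.65]
99 691 ((460.3778076171875, -258.4742126464844), (52.55953598022461, 8.711088180541992), 65.50323486328125) [ 460.00524314 -257.8390212   102.36508193] 103.88284198671805
60 882 ((459.69305419921875, -257.8939514160156), (56.222373962402344, 7.373271465301514), 65.49970245361328) [ 458.12913499 -257.16277026   80.20874828] 97.37186532383244
20 562 ((456.9660949707031, -256.7106018066406), (55.72453689575195, 2.2145843505859375), 66.1666488647461) [ 456.34230305 -256.7360064    40.62850533] 57.491598082173226
4 1427 ((460.202880859375, -251.71270751953125), (87.17034912109375, 76.14152526855469), 49.20400619506836) [ 444.46119438 -250.95911062    6.72692114] 10.983792299397402
-7.340791182008388
```

View pics/w5.png

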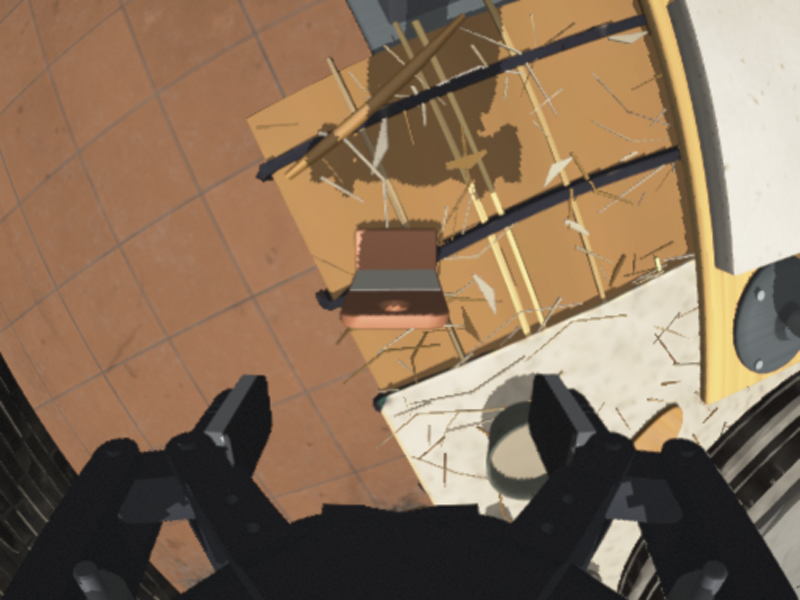

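The tile stands upright between the finger lines: top edge at (395,322), hole at (395,303), centre (460.4,-258.2), width direction 65.6°. I descend and grip its sides.

Emit:
step_arm(
  plan=[
    {"dx": -0.0065, "dy": -0.0063, "dz": 0, "ax": 0, "ay": 0, "az": 0, "gripper": 1},
    {"dx": 0, "dy": 0, "dz": 0.132, "ax": 0, "ay": 0, "az": 0, "gripper": 1},
    {"dx": 0, "dy": 0, "dz": 0.132, "ax": 0, "ay": 0, "az": 0, "gripper": 1},
    {"dx": 0, "dy": 0, "dz": 0.132, "ax": 0, "ay": 0, "az": 0, "gripper": 1},
    {"dx": 0, "dy": 0, "dz": 0, "ax": 0, "ay": 0, "az": 0, "gripper": 1},
    {"dx": 0, "dy": 0, "dz": 0, "ax": 0, "ay": 0, "az": 0, "gripper": 0.7},
    {"dx": 0, "dy": 0, "dz": 0, "ax": 0, "ay": 0, "az": 0, "gripper": 0.6},
    {"dx": 0, "dy": 0, "dz": 0, "ax": 0, "ay": 0, "az": 0, "gripper": 0.5},
    {"dx": 0, "dy": 0, "dz": 0, "ax": 0, "ay": 0, "az": 0, "gripper": 0.4},
    {"dx": 0, "dy": 0, "dz": 0, "ax": 0, "ay": 0, "az": 0, "gripper": 0.4},
    {"dx": 0, "dy": 0, "dz": 0, "ax": 0, "ay": 0, "az": 0, "gripper": 0.4},
  ],
)

```text
clock: 14.45
eef_pos: [463.0, -260.5, 84.3]
tool_rot: [-3.141, 0.005, 2.717]
force: [0.4, 0.0, 7.5]
width: 55.2
gripper_force: 62.8
```

Emit:
step_arm(
  plan=[
    {"dx": 0, "dy": 0, "dz": -0.05, "ax": 0, "ay": 0, "az": 0, "gripper": 0.4},
    {"dx": 0, "dy": 0, "dz": -0.1, "ax": 0, "ay": 0, "az": 0, "gripper": 0.4},
    {"dx": 0, "dy": 0, "dz": -0.1, "ax": 0, "ay": 0, "az": 0, "gripper": 0.4},
    {"dx": 0, "dy": 0, "dz": -0.1, "ax": 0, "ay": 0, "az": 0, "gripper": 0.4},
    {"dx": 0, "dy": 0, "dz": -0.05, "ax": 0, "ay": 0, "az": 0, "gripper": 0.4},
    {"dx": 0, "dy": 0, "dz": 0, "ax": 0, "ay": 0, "az": 0, "gripper": 0.4},
  ],
)

```text
clock: 15.2
eef_pos: [461.9, -260.0, 203.3]
tool_rot: [-3.142, 0.003, 2.717]
force: [-0.3, 0.4, -1.8]
width: 55.1
gripper_force: 63.5
```

```bash
cat > tile.py <<'E'
from h import *
s=ctrl.read_state();w=grab('wrist');print(s['eef_pos'].round(1),s['tool_rot'].round(4),s['clock'],s['force'].round(1),s['width'].round(1),s['qpos'].round(2))
P=wpts(w,[0,0,0],[0,0,0])  # tool axes
ok=w['range_z']>0;c=w['color'].astype(int)
red=(c[...,0]>c[...,2]*1.25)&(abs(P[...,0])<25)&(abs(P[...,1])<27)&(P[...,2]<110)&(P[...,2]>-40)&ok
Q=P[red];print(red.sum(),'z',Q[:,2].min())
for a in range(-20,100,8):
    k=(Q[:,2]>=a)&(Q[:,2]<a+8)
    if k.sum()>5:print(a+4,k.sum(),np.percentile(Q[k,0],[2,50,98]).round(1),'y',np.percentile(Q[k,1],[1,99]).round(1))
cv2.imwrite('pics/w6.png',cv2.resize(w['color'][190:,120:392,::-1],(800,571),interpolation=cv2.INTER_CUBIC))
E
python3 tile.py
```

```text
Traceback (most recent call last):
  File "tile.py", line 2, in <module>
    s=ctrl.read_state();w=grab('wrist');print(s['eef_pos'].round(1),s['tool_rot'].round(4),s['clock'],s['force'].round(1),s['width'].round(1),s['qpos'].round(2))
                                                                                                                          ^^^^^^^^^^^^^^^^
AttributeError: 'float' object has no attribute 'round'
```

```bash
sed -i "s/s\['width'\].round(1)/s['width']/" tile.py; python3 tile.py
```

```text
[ 461.2 -259.6  202.2] [3.1415e+00 3.0000e-04 2.7169e+00] 15.25 [-0.1 -0.7 -1.3] 54.78016159338816 [ 0.42  0.53  0.06  1.91 -0.05  0.71  1.65]
8715 z -20.18136055971482
-16 2668 [-0.9  5.   7. ] y [-25.7  26.1]
-8 880 [4.8 6.5 7.3] y [-26.6  26.7]
0 1009 [0.5 6.3 7.1] y [-26.1  26.4]
8 1016 [0.1 6.5 7.3] y [-26.2  26.1]
16 725 [6.  6.7 7.4] y [-26.7  26.5]
24 451 [5.9 6.5 7.2] y [-26.3  26.3]
32 9 [5.6 5.9 6.5] y [-26.8 -25.7]
40 7 [5.2 5.9 6.2] y [-26.7 -25.7]
72 28 [ 6.  16.1 23.8] y [-26.7  24.7]
80 1908 [ 7.1 16.  24.6] y [-26.4  26.4]
```

View pics/w6.png

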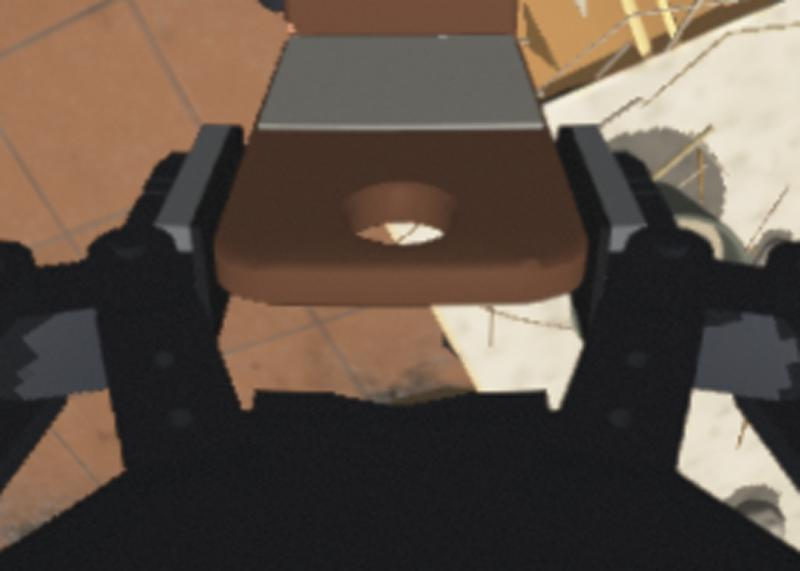

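The tile is held upright, hole at about (400,225) in the crop, centred; in tool axes hole ≈ (+3, 0, -4.8) mm. Turn to the rod's direction and go out in front of the tip.

Emit:
step_arm(
  plan=[
    {"dx": 0, "dy": 0, "dz": 0, "ax": 0, "ay": 0, "az": -0.057, "gripper": 0.4},
    {"dx": 0, "dy": 0, "dz": 0, "ax": 0, "ay": 0, "az": -0.057, "gripper": 0.4},
    {"dx": 0.0306, "dy": 0.1088, "dz": 0, "ax": 0, "ay": 0, "az": 0, "gripper": 0.4},
    {"dx": 0.0306, "dy": 0.1088, "dz": 0, "ax": 0, "ay": 0, "az": 0, "gripper": 0.4},
    {"dx": 0.0306, "dy": 0.1088, "dz": 0, "ax": 0, "ay": 0, "az": 0, "gripper": 0.4},
    {"dx": 0.0306, "dy": 0.1088, "dz": 0, "ax": 0, "ay": 0, "az": 0, "gripper": 0.4},
    {"dx": 0.0306, "dy": 0.1088, "dz": 0, "ax": 0, "ay": 0, "az": 0, "gripper": 0.4},
    {"dx": 0.0306, "dy": 0.1088, "dz": 0, "ax": 0, "ay": 0, "az": 0, "gripper": 0.4},
    {"dx": 0.0306, "dy": 0.1088, "dz": 0, "ax": 0, "ay": 0, "az": 0, "gripper": 0.4},
    {"dx": 0.0306, "dy": 0.1088, "dz": 0, "ax": 0, "ay": 0, "az": 0, "gripper": 0.4},
    {"dx": 0.0306, "dy": 0.1088, "dz": 0, "ax": 0, "ay": 0, "az": 0, "gripper": 0.4},
    {"dx": 0.0306, "dy": 0.1088, "dz": 0, "ax": 0, "ay": 0, "az": 0, "gripper": 0.4},
    {"dx": 0, "dy": 0, "dz": 0.0823, "ax": 0, "ay": 0, "az": 0, "gripper": 0.4},
    {"dx": 0, "dy": 0, "dz": 0, "ax": 0, "ay": 0, "az": 0, "gripper": 0.4},
    {"dx": 0, "dy": 0, "dz": 0, "ax": 0, "ay": 0, "az": 0, "gripper": 0.4},
  ],
)

```text
clock: 17.18
eef_pos: [451.5, 78.6, 177.1]
tool_rot: [-3.141, -0.001, 2.895]
force: [-0.3, 0.1, -1.1]
width: 54.8
gripper_force: 63.7
```

```bash
cat > hook.py <<'E'
from h import *
s=ctrl.read_state();w=grab('wrist');print(s['eef_pos'].round(1),s['tool_rot'].round(4),s['clock'],s['force'].round(1),s['width'])
u=np.array([-.970,.2433]);n=np.array([.2433,.970]);d=s['eef_pos'][:2]-[623.3,36.15]
print('hole r',d@u+3,'side',d@n,'z rel',s['eef_pos'][2]+4.8-170.2)
P=wpts(w,s['eef_pos'],s['tool_rot']);P=np.where((w['range_z']>0)[...,None],P,np.nan)
Q=P[(P[...,2]>160)&(P[...,2]<179)];d=Q[:,:2]-[623.3,36.15];r=d@u;t=d@n
for a in range(30,140,10):
    k=(r>=a)&(r<a+10)&(abs(t)<15)
    if k.sum()>3:print(a+5,k.sum(),'side',t[k].mean().round(2),'z',Q[k,2].mean().round(1),Q[k,2].max().round(1))
E
python3 hook.py; python3 tile.py | tail -n +2 | head -6
```

```text
[451.5  78.6 177.1] [-3.1408e+00 -1.1000e-03  2.8949e+00] 17.175 [-0.3  0.1 -1.1] 54.78704492479822
hole r 179.97097752983382 side -0.6446599370168329 z rel 11.688830199251925
8643 z -20.348770491095777
-16 2636 [-1.   4.8  6.9] y [-25.3  26.1]
-8 878 [5.3 6.3 7. ] y [-26.4  26.6]
0 1002 [0.2 6.1 7. ] y [-25.8  26.4]
8 1018 [-0.1  6.3  7. ] y [-25.8  26.3]
16 722 [5.8 6.5 7.2] y [-25.9  26.4]
```

View pics/w6.png

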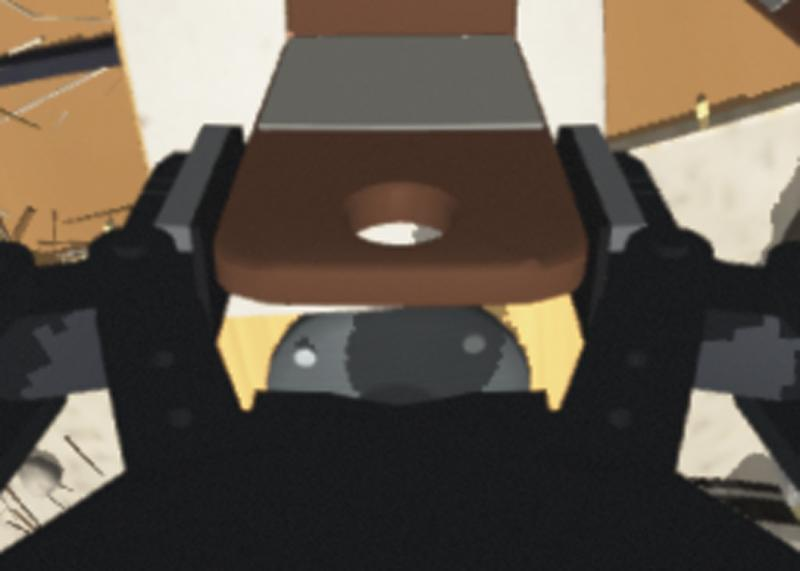

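The hole is clear and square to the rod's direction; tile unchanged in the grip. I insert along the rod step by step, watching force.

Emit:
step_arm(
  plan=[
    {"dx": -0.049, "dy": 0.002, "dz": 0.004, "ax": 0, "ay": 0, "az": 0, "gripper": 0.4},
    {"dx": -0.049, "dy": 0, "dz": 0, "ax": 0, "ay": 0, "az": 0, "gripper": 0.4},
    {"dx": -0.049, "dy": 0, "dz": 0, "ax": 0, "ay": 0, "az": 0, "gripper": 0.4},
    {"dx": 0, "dy": 0, "dz": 0, "ax": 0, "ay": 0, "az": 0, "gripper": 0.4},
  ],
)

```text
clock: 17.77
eef_pos: [496.3, 68.4, 176.1]
tool_rot: [3.141, 0.001, 2.894]
force: [0.6, -0.1, -1.8]
width: 54.9
gripper_force: 63.7
```

```bash
python3 hook.py
```

```text
[496.3  68.4 176.1] [3.1413e+00 1.4000e-03 2.8944e+00] 17.775 [ 0.6 -0.1 -1.8] 54.86822994838307
hole r 134.0406026372916 side 0.398796316247239 z rel 10.70766849640151
95 417 side -0.22 z 170.3 176.4
105 159 side -0.34 z 170.9 172.9
115 33 side -0.58 z 172.1 173.9
125 12 side 1.39 z 172.1 176.4
135 1412 side 0.37 z 170.1 178.8
```

Emit:
step_arm(
  plan=[
    {"dx": -0.01, "dy": 0, "dz": 0.0025, "ax": 0, "ay": 0, "az": 0, "gripper": 0.4},
    {"dx": -0.01, "dy": 0, "dz": 0.0025, "ax": 0, "ay": 0, "az": 0, "gripper": 0.4},
    {"dx": 0, "dy": 0, "dz": 0, "ax": 0, "ay": 0, "az": 0, "gripper": 0.4},
  ],
)

```text
clock: 18.2
eef_pos: [500.5, 67.6, 174.6]
tool_rot: [-3.142, -0.0, 2.896]
force: [-0.0, 0.2, -0.8]
width: 54.8
gripper_force: 63.7
```

```bash
python3 hook.py
```

```text
[500.5  67.6 174.6] [-3.1416 -0.      2.8959] 18.2 [-0.   0.2 -0.8] 54.823311987303015
hole r 129.76236554885116 side 0.6177802661131118 z rel 9.160972236027703
95 531 side -0.35 z 171.3 177.6
105 143 side -0.14 z 170.9 172.8
125 243 side 1.68 z 172.2 178.9
135 1179 side -0.04 z 169.1 179.0
```

Emit:
step_arm(
  plan=[
    {"dx": -0.0082, "dy": -0.0027, "dz": 0.0039, "ax": 0, "ay": 0, "az": 0, "gripper": 0.4},
    {"dx": -0.0082, "dy": 0, "dz": 0.0039, "ax": 0, "ay": 0, "az": 0, "gripper": 0.4},
    {"dx": 0, "dy": 0, "dz": 0, "ax": 0, "ay": 0, "az": 0, "gripper": 0.4},
  ],
)

```text
clock: 18.62
eef_pos: [505.2, 65.5, 172.2]
tool_rot: [-3.142, 0.0, 2.896]
force: [0.1, -0.5, -0.6]
width: 55.1
gripper_force: 63.7
```

```bash
python3 hook.py
```

```text
[505.2  65.5 172.2] [-3.1416  0.      2.8957] 18.625 [ 0.1 -0.5 -0.6] 55.13872360928588
hole r 124.66827402554888 side -0.2788929422615354 z rel 6.755376491338012
85 70 side -0.3 z 173.8 175.9
95 589 side -0.44 z 171.6 178.4
105 100 side -0.32 z 171.0 172.8
125 1312 side 0.11 z 168.9 179.0
135 13 side -0.51 z 177.5 178.3
```

Emit:
step_arm(
  plan=[
    {"dx": -0.0082, "dy": 0, "dz": 0.0039, "ax": 0, "ay": 0, "az": 0, "gripper": 0.4},
    {"dx": -0.0082, "dy": 0, "dz": 0.0039, "ax": 0, "ay": 0, "az": 0, "gripper": 0.4},
    {"dx": 0, "dy": 0, "dz": 0, "ax": 0, "ay": 0, "az": 0, "gripper": 0.4},
  ],
)

```text
clock: 19.05
eef_pos: [510.0, 64.3, 169.8]
tool_rot: [-3.142, 0.0, 2.896]
force: [-0.3, 0.4, -1.3]
width: 55.2
gripper_force: 63.7
```

```bash
python3 hook.py
```

```text
[510.   64.3 169.8] [-3.1416  0.      2.8957] 19.05 [-0.3  0.4 -1.3] 55.188648491160954
hole r 119.75678752646644 side -0.2656846329875222 z rel 4.4236105599469795
85 165 side -0.09 z 174.0 176.4
95 618 side -0.39 z 171.7 177.6
105 47 side -0.3 z 171.2 172.6
115 147 side 1.91 z 168.7 177.2
125 1105 side -0.28 z 169.4 179.0
135 19 side -0.47 z 178.0 179.0
```

Emit:
step_arm(
  plan=[
    {"dx": -0.0087, "dy": 0, "dz": 0.0043, "ax": 0, "ay": 0, "az": 0, "gripper": 0.4},
    {"dx": -0.0087, "dy": 0, "dz": 0.0043, "ax": 0, "ay": 0, "az": 0, "gripper": 0.4},
    {"dx": -0.0087, "dy": 0, "dz": 0.0043, "ax": 0, "ay": 0, "az": 0, "gripper": 0.4},
    {"dx": 0, "dy": 0, "dz": 0, "ax": 0, "ay": 0, "az": 0, "gripper": 0.4},
  ],
)

```text
clock: 19.6
eef_pos: [517.6, 62.4, 165.9]
tool_rot: [-3.142, -0.0, 2.896]
force: [0.2, -0.4, -1.0]
width: 55.2
gripper_force: 63.7
```

Emit:
step_arm(
  plan=[
    {"dx": -0.0087, "dy": 0, "dz": 0.001, "ax": 0, "ay": 0, "az": 0, "gripper": 0.4},
    {"dx": -0.0087, "dy": 0, "dz": 0.001, "ax": 0, "ay": 0, "az": 0, "gripper": 0.4},
    {"dx": -0.006, "dy": 0, "dz": 0, "ax": 0, "ay": 0, "az": 0, "gripper": 0.4},
    {"dx": 0, "dy": 0, "dz": 0, "ax": 0, "ay": 0, "az": 0, "gripper": 0.4},
  ],
)

```text
clock: 20.1
eef_pos: [524.4, 60.8, 165.5]
tool_rot: [3.142, 0.0, 2.896]
force: [0.9, 0.3, -0.8]
width: 55.3
gripper_force: 63.7
```

```bash
python3 hook.py
```

```text
[524.4  60.8 165.5] [3.1415e+00 1.0000e-04 2.8958e+00] 20.1 [ 0.9  0.3 -0.8] 55.27513216323666
hole r 104.95410481076189 side -0.20649128134030903 z rel 0.05877344685538333
75 260 side -0.28 z 173.9 175.5
85 331 side -0.31 z 174.0 176.3
95 254 side -0.29 z 175.6 178.6
105 1273 side -0.06 z 169.0 179.0
115 206 side -0.33 z 173.7 177.1
125 141 side -0.5 z 177.6 179.0
135 16 side -0.21 z 178.1 179.0
```

Emit:
step_arm(
  plan=[
    {"dx": 0, "dy": 0, "dz": 0.004, "ax": 0, "ay": 0, "az": 0, "gripper": 0.4},
    {"dx": 0, "dy": 0, "dz": 0.004, "ax": 0, "ay": 0, "az": 0, "gripper": 0.4},
    {"dx": 0, "dy": 0, "dz": 0.004, "ax": 0, "ay": 0, "az": 0, "gripper": 0.4},
    {"dx": 0, "dy": 0, "dz": 0, "ax": 0, "ay": 0, "az": 0, "gripper": 0.4},
  ],
)

```text
clock: 20.65
eef_pos: [524.1, 60.8, 161.7]
tool_rot: [-3.142, -0.0, 2.896]
force: [-0.9, -0.2, -0.9]
width: 55.1
gripper_force: 63.7
```

Emit:
step_arm(
  plan=[
    {"dx": 0, "dy": 0, "dz": 0.003, "ax": 0, "ay": 0, "az": 0, "gripper": 0.4},
    {"dx": 0, "dy": 0, "dz": 0, "ax": 0, "ay": 0, "az": 0, "gripper": 0.4},
  ],
)

```text
clock: 20.9
eef_pos: [524.2, 60.8, 160.9]
tool_rot: [-3.142, -0.0, 2.896]
force: [-0.1, 0.3, -1.6]
width: 54.9
gripper_force: 63.7
```

Emit:
step_arm(
  plan=[
    {"dx": 0, "dy": 0, "dz": 0.002, "ax": 0, "ay": 0, "az": 0, "gripper": 0.4},
    {"dx": 0, "dy": 0, "dz": 0, "ax": 0, "ay": 0, "az": 0, "gripper": 0.4},
  ],
)

```text
clock: 21.15
eef_pos: [524.2, 60.8, 160.3]
tool_rot: [3.142, -0.0, 2.896]
force: [0.2, -0.4, -1.4]
width: 55.2
gripper_force: 63.7
```

Emit:
step_arm(
  plan=[
    {"dx": 0, "dy": 0, "dz": 0.0015, "ax": 0, "ay": 0, "az": 0, "gripper": 0.4},
    {"dx": 0, "dy": 0, "dz": 0, "ax": 0, "ay": 0, "az": 0, "gripper": 0.4},
  ],
)

```text
clock: 21.4
eef_pos: [524.2, 60.8, 160.0]
tool_rot: [3.142, 0.0, 2.896]
force: [-0.4, -0.0, 0.8]
width: 55.3
gripper_force: 63.7
```

The rod now bears the tile (force rose ~2 N). I release gently.

Emit:
step_arm(
  plan=[
    {"dx": 0, "dy": 0, "dz": 0, "ax": 0, "ay": 0, "az": 0, "gripper": 0.62},
    {"dx": 0, "dy": 0, "dz": 0, "ax": 0, "ay": 0, "az": 0, "gripper": 0.66},
    {"dx": 0, "dy": 0, "dz": 0, "ax": 0, "ay": 0, "az": 0, "gripper": 0.7},
    {"dx": 0, "dy": 0, "dz": 0, "ax": 0, "ay": 0, "az": 0, "gripper": 0.75},
    {"dx": 0, "dy": 0, "dz": 0, "ax": 0, "ay": 0, "az": 0, "gripper": 0.85},
    {"dx": 0, "dy": 0, "dz": 0, "ax": 0, "ay": 0, "az": 0, "gripper": 1},
    {"dx": 0, "dy": 0, "dz": 0, "ax": 0, "ay": 0, "az": 0, "gripper": 1},
    {"dx": 0, "dy": 0, "dz": 0, "ax": 0, "ay": 0, "az": 0, "gripper": 1},
  ],
)

```text
clock: 22.4
eef_pos: [524.2, 60.8, 159.9]
tool_rot: [-3.142, -0.0, 2.896]
force: [0.2, -0.7, -0.8]
width: 85.3
gripper_force: 0.0
```

```bash
python3 hook.py; python3 tile.py|tail -n +2
```

```text
[524.2  60.8 159.9] [-3.1416e+00 -1.0000e-04  2.8960e+00] 22.4 [ 0.2 -0.7 -0.8] 85.3270457812053
hole r 105.1436793788465 side -0.18836217093019414 z rel -5.5072287238118065
75 65 side 0.03 z 173.8 175.0
85 352 side -0.32 z 174.0 176.9
95 544 side -0.42 z 173.4 178.1
105 1949 side 0.14 z 174.1 179.0
115 208 side -0.41 z 173.8 177.3
125 154 side -0.44 z 177.7 179.0
135 14 side -0.14 z 178.0 178.8
8313 z -20.399154649630376
-16 2611 [-0.5  5.   7. ] y [-25.1  26.1]
-8 847 [4.8 6.1 6.9] y [-26.3  26.4]
0 901 [-0.4  5.8  6.7] y [-26.2  26.5]
8 738 [4.5 5.7 6.4] y [-26.   26.4]
16 606 [4.9 5.6 6.3] y [-26.5  26.6]
24 306 [4.6 5.3 5.9] y [-26.4  26.7]
72 41 [ 3.7  6.7 20.2] y [-26.9  -7.2]
80 2243 [ 4.1 14.6 24.7] y [-26.4  25.9]
```

Emit:
step_arm(
  plan=[
    {"dx": 0, "dy": 0, "dz": -0.03, "ax": 0, "ay": 0, "az": 0, "gripper": 1},
    {"dx": 0, "dy": 0, "dz": -0.06, "ax": 0, "ay": 0, "az": 0, "gripper": 1},
    {"dx": 0, "dy": 0, "dz": -0.1, "ax": 0, "ay": 0, "az": 0, "gripper": 1},
    {"dx": 0, "dy": 0, "dz": -0.15, "ax": 0, "ay": 0, "az": 0, "gripper": 1},
    {"dx": 0.05, "dy": 0, "dz": -0.1, "ax": 0, "ay": 0, "az": 0, "gripper": 1},
    {"dx": 0, "dy": 0, "dz": 0, "ax": 0, "ay": 0, "az": 0, "gripper": 1},
    {"dx": 0, "dy": 0, "dz": 0, "ax": 0, "ay": 0, "az": 0, "gripper": 1},
    {"dx": 0, "dy": 0, "dz": 0, "ax": 0, "ay": 0, "az": 0, "gripper": 1},
    {"dx": 0, "dy": 0, "dz": 0, "ax": 0, "ay": 0, "az": 0, "gripper": 1},
    {"dx": 0, "dy": 0, "dz": 0, "ax": 0, "ay": 0, "az": 0, "gripper": 1},
    {"dx": 0, "dy": 0, "dz": 0, "ax": 0, "ay": 0, "az": 0, "gripper": 1},
    {"dx": 0, "dy": 0, "dz": 0, "ax": 0, "ay": 0, "az": 0, "gripper": 1},
    {"dx": 0, "dy": 0, "dz": 0, "ax": 0, "ay": 0, "az": 0, "gripper": 1},
  ],
)

```text
clock: 24.12
eef_pos: [509.7, 64.4, 291.9]
tool_rot: [3.142, 0.0, 2.896]
force: [0.1, -0.4, 1.1]
width: 85.2
gripper_force: 0.0
```

```bash
python3 - <<'E'
from h import *
for _ in range(2):
    s=ctrl.read_state();w=grab('wrist');P=wpts(w,s['eef_pos'],s['tool_rot']);c=w['color'].astype(int)
    d=P[...,:2]-[623.3,36.15];r=d@[-.97,.2433];t=d@[.2433,.97]
    m=(c[...,0]>c[...,2]*1.25)&(abs(t)<32)&(r>85)&(r<150)&(P[...,2]>160)&(w['range_z']>0)
    top=m&(P[...,2]>P[m][:,2].max()-3);print(s['clock'],'r',np.percentile(r[top],[2,50,98]).round(1),'t',np.percentile(t[top],[1,99]).round(1),'z',P[m][:,2].max().round(1))
a=ctrl.get_image('scene')
cv2.imwrite('pics/f.png',cv2.resize(a['color'][80:330,120:420,::-1],(720,600),interpolation=cv2.INTER_CUBIC))
E
```

```text
24.125 r [126.7 127.5 128.8] t [-31.7 -30.7] z 363.4
24.175 r [127.6 128.1 129. ] t [-31.6 -30.1] z 363.1
```

View pics/f.png

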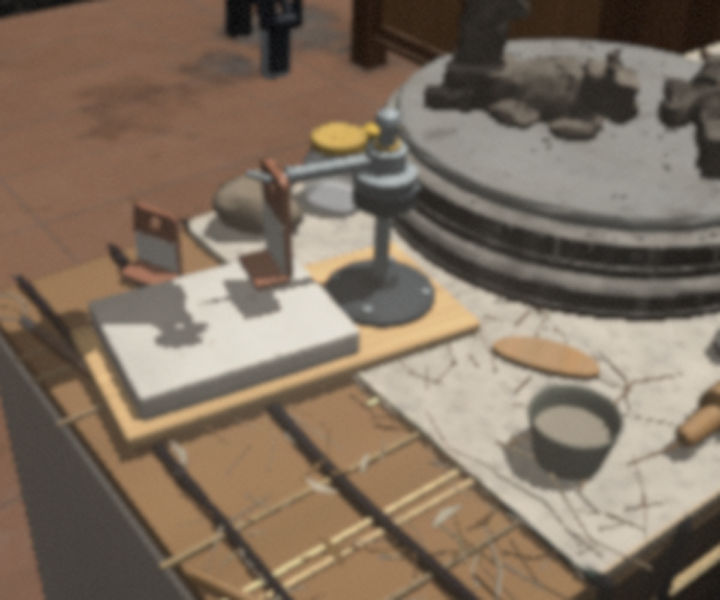

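The picture shows the tile hanging on the hook at (275,180) over the slab, with the short tile and the cup in place. I let it settle and check that it is still.

Emit:
step_arm(
  plan=[
    {"dx": 0, "dy": 0, "dz": 0, "ax": 0, "ay": 0, "az": 0, "gripper": 1},
    {"dx": 0, "dy": 0, "dz": 0, "ax": 0, "ay": 0, "az": 0, "gripper": 1},
    {"dx": 0, "dy": 0, "dz": 0, "ax": 0, "ay": 0, "az": 0, "gripper": 1},
    {"dx": 0, "dy": 0, "dz": 0, "ax": 0, "ay": 0, "az": 0, "gripper": 1},
    {"dx": 0, "dy": 0, "dz": 0, "ax": 0, "ay": 0, "az": 0, "gripper": 1},
    {"dx": 0, "dy": 0, "dz": 0, "ax": 0, "ay": 0, "az": 0, "gripper": 1},
    {"dx": 0, "dy": 0, "dz": 0, "ax": 0, "ay": 0, "az": 0, "gripper": 1},
    {"dx": 0, "dy": 0, "dz": 0, "ax": 0, "ay": 0, "az": 0, "gripper": 1},
    {"dx": 0, "dy": 0, "dz": 0, "ax": 0, "ay": 0, "az": 0, "gripper": 1},
    {"dx": 0, "dy": 0, "dz": 0, "ax": 0, "ay": 0, "az": 0, "gripper": 1},
    {"dx": 0, "dy": 0, "dz": 0, "ax": 0, "ay": 0, "az": 0, "gripper": 1},
    {"dx": 0, "dy": 0, "dz": 0, "ax": 0, "ay": 0, "az": 0, "gripper": 1},
    {"dx": 0, "dy": 0, "dz": 0, "ax": 0, "ay": 0, "az": 0, "gripper": 1},
    {"dx": 0, "dy": 0, "dz": 0, "ax": 0, "ay": 0, "az": 0, "gripper": 1},
    {"dx": 0, "dy": 0, "dz": 0, "ax": 0, "ay": 0, "az": 0, "gripper": 1},
    {"dx": 0, "dy": 0, "dz": 0, "ax": 0, "ay": 0, "az": 0, "gripper": 1},
  ],
)

```text
clock: 26.28
eef_pos: [509.7, 64.5, 291.9]
tool_rot: [3.142, 0.0, 2.896]
force: [0.4, -0.1, 0.1]
width: 85.2
gripper_force: 0.0
```

```bash
python3 - <<'E'
from h import *
for _ in range(4):
    s=ctrl.read_state();w=grab('wrist');P=wpts(w,s['eef_pos'],s['tool_rot']);c=w['color'].astype(int)
    d=P[...,:2]-[623.3,36.15];r=d@[-.97,.2433];t=d@[.2433,.97]
    for lo,hi in((177,190),(130,160),(75,100)):
        m=(abs(t)<30)&(r>85)&(r<145)&(P[...,2]>lo)&(P[...,2]<hi)&(w['range_z']>0)&(c[...,0]>c[...,2]*1.15)
        if m.sum():print(s['clock'],lo,m.sum(),'r',np.percentile(r[m],[2,50,98]).round(1),'t',np.percentile(t[m],[1,99]).round(1),'z',P[m][:,2].max().round(1))
E
```

```text
26.275 177 477 r [101.3 105.1 108.7] t [-23.1  23.5] z 180.9
26.275 130 431 r [104.8 107.8 108.4] t [-27.1  27.4] z 159.9
26.275 75 1280 r [106.5 120.1 134.1] t [-29.1  25.4] z 99.9
26.325 177 474 r [101.2 105.1 108.7] t [-23.   22.6] z 180.6
26.325 130 424 r [104.8 107.8 108.5] t [-27.2  27.4] z 160.0
26.325 75 1278 r [106.4 120.2 134.2] t [-29.2  25.5] z 99.8
26.375 177 477 r [101.3 105.2 108.7] t [-23.  24.] z 180.3
26.375 130 431 r [104.7 107.8 108.5] t [-27.1  27.5] z 159.9
26.375 75 1281 r [106.3 120.2 134.2] t [-29.2  25.4] z 99.9
26.425 177 479 r [101.3 105.1 108.7] t [-23.   23.3] z 180.7
26.425 130 429 r [104.7 107.8 108.4] t [-27.1  27.4] z 159.8
26.425 75 1279 r [106.6 120.3 134.1] t [-29.2  25.5] z 99.5
```

Hanging still, r ≈ 105, hole about 5 mm below the seat. I hand it in.

```bash
python3 -c "
from cell import ctrl
print(ctrl.finish_job())"
```

```text
the job is handed in; nothing more can be done
None
```

The swivel arm is locked in its notch and the tall tile hangs still and upright on the hook over the slab. The short tile and cup stand where they were, and the job is handed in; no verdict was returned.

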